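# Pack the tool case, snap its lid shut and clamp the lock rod

## Task

Pack up the loose tools: lay every tool that is out on the shelf (two to four of the two screwdrivers, the torch and the pliers) inside the open blue tool case. Then swing the lid over and press it down until it snaps fully shut past its catch, then slide the lock rod by its yellow post all the way across the lid's steel tongue, and last flip the red cam lever right over so that it clamps the rod. Leave the jar, the dish and the red parts bin where they are, and let go of everything at the end.

Things in the scene. Friction and masses are not known exactly. Their poses are not given: they have to be found in the camera images.
- case: Blue steel tool case fixed to the shelf, open-topped, outside 300 (x) x 220 (y) x 55 mm high, walls and floor 5 mm, so inside 290 x 210 x 50 mm. Origin at the centre of its underside on the shelf, z up. The lid hinges on its +y side; the -y side is the front, with the lock before it.
- lid (a joint): Lid angle, rad: 0 shut, 1.57 upright, 2.2 fully open. Blue plate 300 x 220 mm, 8 mm thick, on a stiff hinge (0.5 N m of friction) that stays where left. At about 0.07 rad its nose meets a sprung catch at the front; pressing the front part of the lid's top with roughly 10 to 15 N snaps it past to 0, where it stays.
- lid_hinge (a point): Middle of the lid's hinge line (which runs along the case's x axis), 55 mm above the shelf, at the case's y = +110 mm. The lid's underside turns about this line.
- lid_edge (a point): Middle of the lid's free (front) edge on its outer face, 220 mm from the hinge. Its y axis points along the lid from the free edge to the hinge, its z axis out of the lid's outer face (upwards when shut).
- rod (a joint): Travel of the steel lock rod in m: about 0 drawn back, 0.060 fully home across the lid's tongue. It slides along the case's -x direction, about 1.5 N plus viscous drag (move it slowly, it stays where left). With the lever shut it is clamped (some 8 N to shift it).
- rod_knob (a point): Centre of the top of the upright yellow post (14 mm diameter, top 120 mm above the shelf, 70 mm tall) fixed to the rod; it moves with the rod. At rod = 0 it stands at x = +135 mm, y = -150 mm from the case's origin. The shut lid's top is 63 mm above the shelf.
- lever (a joint): Angle in rad of the red cam lever: 0 open (standing, leaning 20 degrees from upright towards the case), 1.745 shut (folded down away from the case, 10 degrees above level). An over-centre spring holds it at either end; it must be pushed past 0.87 (up to about 12 N at 60 mm from the pivot) and then snaps on by itself.
- lever_pivot (a point): Pivot of the cam lever, 73 mm above the shelf, at x = 0, y = -150 mm from the case's origin; its axis is the case's x axis. Its top swings to the case's -y. Below it a grey block 100 (x) x 60 mm, 44 mm high, centred at x = 0, y = -140 mm, with cheeks up to 88 mm high beside the lever; a grey staple 64 mm high stands at x = -95 mm, y -110 to -166 mm.
- lever_tip (a point): Free end of the red lever, 80 mm from the pivot; the lever is 20 mm wide (along the case's x) and 10 mm thick.
- screwdriver: Flat screwdriver: green square handle 95 mm long, 26 x 26 mm, steel shaft 8 mm thick reaching 118 mm from the origin (166 mm overall). Origin on its long axis, in the middle of its thickness, at the place to grip across it; x axis along the tool towards its working end, z up as it first lies. 130 g.
- cross_driver: Cross-head screwdriver: the same but with a yellow handle, shaft reaching 121 mm from the origin. Origin on its long axis, in the middle of its thickness, at the place to grip across it; x axis along the tool towards its working end, z up as it first lies. 130 g.
- torch: Orange plastic torch, body 30 x 30 mm, round head 36 mm diameter and square black tail 36 mm, from x = -75 to +81 mm. Origin on its long axis, in the middle of its thickness, at the place to grip across it; x axis along the tool towards its working end, z up as it first lies. 180 g.
- pliers: Steel combination pliers lying flat with blue handles, 16 mm thick, 28 mm wide at the pivot, 54 mm over the handles, from x = -103 to +58 mm. Origin on its long axis, in the middle of its thickness, at the place to grip across it; x axis along the tool towards its working end, z up as it first lies. 220 g.
- jar: Glass jar with black screw lid, 72 mm diameter, 105 mm tall, origin under its centre. Leave alone.
- dish: Small white ceramic dish, 90 mm across, 30 mm tall, origin under its centre. Leave alone.
- parts_bin: Red plastic parts bin 100 x 130 x 60 mm, origin under its centre. Leave alone.
There are look-alikes about, which are no part of the job. Several things have the shape of the torch; the one meant has the colours described above.

How it is judged:
On the way, in this order (a step that is already met when the one before it is completed fails the run):
1. every tool present lies inside the case (x of screwdriver in the frame of case between -0.14 and 0.14 m and y of screwdriver in the frame of case between -0.1 and 0.1 m and z of screwdriver in the frame of case between 0 and 0.05 m and x of cross_driver in the frame of case between -0.14 and 0.14 m and y of cross_driver in the frame of case between -0.1 and 0.1 m and z of cross_driver in the frame of case between 0 and 0.05 m and x of torch in the frame of case between -0.14 and 0.14 m and y of torch in the frame of case between -0.1 and 0.1 m and z of torch in the frame of case between 0 and 0.05 m and x of pliers in the frame of case between -0.14 and 0.14 m and y of pliers in the frame of case between -0.1 and 0.1 m and z of pliers in the frame of case between 0 and 0.05 m), for 0.3 s.
2. the lid is snapped shut past its catch (value of joint lid below 0.025 rad), for 0.3 s.
3. the lock rod is home across the tongue (value of joint rod above 0.053 m), for 0.2 s.
4. the cam lever is flipped over, clamping the rod (value of joint lever above 1.6 rad), for 0.2 s.
At the end, for the whole second after the job is handed in: Every tool present lies within the case (origin inside its walls and under 50 mm above the shelf), the lid is within 0.025 rad of shut, the rod is at 53 mm or more of its 60 mm, and the lever is beyond 1.6 of its 1.745 rad (all of step 1 and value of joint lid below 0.025 rad and value of joint rod above 0.053 m and value of joint lever above 1.6 rad); the robot touches nothing.
It fails at once if the jar is pushed more than 40 mm or tipped over (distance of jar from where it was at the start of the episode above 0.04 m or angle between jar's own z axis and vertical above 0.5 rad).
It fails at once if the dish is pushed more than 40 mm or tipped over (distance of dish from where it was at the start of the episode above 0.04 m or angle between dish's own z axis and vertical above 0.5 rad).
It fails at once if the parts bin is pushed more than 40 mm or tipped over (distance of parts_bin from where it was at the start of the episode above 0.04 m or angle between parts_bin's own z axis and vertical above 0.5 rad).
Of screwdriver, cross_driver, torch, pliers only 2 to 4 are there at a start; the rules pass over those that are not, and their reading is None.
At some moment in a run one of screwdriver, cross_driver, torch, pliers may be knocked a few centimetres aside while the robot is not near it.
Once in a run the grip may slacken for a moment while it holds something.
It also fails if it takes over 210 s, if anything falls off the work surface, if the arm or the gripper's body presses on something with over 40 N, if the wrist force passes 120 N, or if a joint passes its speed limit or range.

## Robot

A 6-joint arm with a two-finger parallel gripper is mounted at the origin on the work surface. World frame = base frame: x ahead of the robot, y to its left, z up, the work surface at z = 0. Lengths are in m, angles in rad, forces in N, time in s.
With the tool pointing down it reaches from about 0.35 to 0.775 m from the base axis. Payload 5.5 kg.
Tool frame: the origin (TCP) lies at the very end of the fingers, on their centre line; the grasp point (between the pads) lies 19 mm behind it; z points along the fingers, y is the direction in which the jaws open and shut (so a half turn about z gives the same grasp; the last joint's range is limited). The gripper opens to 85 mm and grips with 20 to 120 N. Pads are 22 mm wide; open, the fingers measure 114 mm over their backs; the gripper's body (76 mm by 85 mm) begins 54 mm behind the grasp point. The pads swing forward as they close: fully open they stand 13 mm farther back than shut.
Start: joints at [1.04, 0.313, 0.046, 1.304, 0, 1.431], TCP at [0.219, 0.532, 0.231] pointing down, gripper open.
Joint ranges: [-2.76, 2.76], [-0.86, 1.69], [-1.03, 1.26], [-2.2, 2.34], [-1.47, 1.5], [-3.14, 3.14]. Speed limits (rad/s): [2.57, 2.57, 3.14, 3.14, 3.14, 3.14].

## Interface

Orientations are given as a rotation vector (axis times angle).
In Python, from cell import state, grab_frame, order gives the robot as it stands.
- The arm moves only by the shell command python3 -m creep 'ROWS' [FORCE]. ROWS is JSON, a list of rows, each a list of 3 entries, a list of its own where there are three numbers: the opening, from 0 (shut) to 1 (fully open), then the shift along the world's x, y, z as a fraction of full scale, then the turn, a rotation vector about the world's x, y, z as a fraction of full scale. A call has 1 to 8 rows; each row shifts and turns the commanded pose from where the row before left it; what a row does not reach is not made up. Full scale, the value 1, is 0.05 m for a shift and 0.08 rad for a turn. A row lasts 1/10 s, in which the tool goes at most 50 mm and 8.59 degrees, less where a joint would pass 70% of its speed; a pose out of reach is approached as far as the arm can. A call with a number of a shift or a turn outside -1 to 1 is refused whole. A call with a gripper value outside its range is refused whole. The fingers move at their own pace and stop on an object; FORCE is the grip in N (left out, the last holds). Time passes only in rows, so rows that do not move let the fingers close. It gives the time, the measured TCP pose, the force and the opening at its end, in the units of the state.
- state(): the state, without advancing time (a new reading comes with each control period).
- grab_frame(name): name is "scene" or "side" or "wrist"; returns a dict with "pixels" (384x512x3 uint8, red, green, blue), "fx", "fy", "cx", "cy" (pixels), "rvec" (rotation vector, rad) and "tvec" (3), from world to camera coordinates, as OpenCV has them. Camera axes: x right, y down, z forward; pixel columns grow to the right and rows downward; lengths in m; the calibration is good to about 2 mm. A picture is of the moment at which its call begins. There is no depth.
- order.job_done(): hands the job in, once; it reports no verdict.
The state is a dict: "time": time; "joint_positions": joint angles; "qd": joint speeds; "joint_torque": joint torques, N m; "eef_pos": TCP position; "tcp_rot": TCP orientation; "contact_force": force on the tool from outside, world axes, zero at the start; "ft_torque": the same for the moment, N m; "gripper_width": finger opening in m.
Only numpy, scipy, OpenCV 4.12 (cv2) and the standard library are available. Lean on these libraries where they do the work, as an engineer would, in place of code of your own. Each camera call takes 0.05 s, during which the arm holds its last target. There are 200 camera calls.

## Working session

There is one attempt and no reset: what is moved stays moved. The work goes in short steps, Python scripts to look and compute and a shell command to move; the robot and the scene stay as the last step left them, time stands still between calls to the robot, and variables do not carry over. Pictures are saved under pics/ and viewed, about 12 in all and at most 16, crops included, and the job is handed in when it is done.

```bash
mkdir -p pics; cat > h.py <<'E'
import numpy as np, cv2
from cell import state, grab_frame, order
def snap(name, fn, crop=None, scale=1.5):
    f=grab_frame(name); im=cv2.cvtColor(np.asarray(f["pixels"]),cv2.COLOR_RGB2BGR)
    np.savez(f"pics/{fn}.npz",**{k:np.asarray(f[k]) for k in ("fx","fy","cx","cy","rvec","tvec")})
    cv2.imwrite(f"pics/{fn}_raw.png",im)
    if crop: x0,y0,x1,y1=crop; im=im[y0:y1,x0:x1]
    cv2.imwrite(f"pics/{fn}.png",cv2.resize(im,None,fx=scale,fy=scale,interpolation=cv2.INTER_CUBIC))
def ray(fn,u,v,z):
    c=np.load(f"pics/{fn}.npz"); R=cv2.Rodrigues(c["rvec"])[0]; t=c["tvec"].ravel()
    d=R.T@np.array([(u-c["cx"])/c["fx"],(v-c["cy"])/c["fy"],1]); o=-R.T@t
    return o+d*(z-o[2])/d[2]
def proj(fn,P):
    c=np.load(f"pics/{fn}.npz"); K=np.array([[c["fx"],0,c["cx"]],[0,c["fy"],c["cy"]],[0,0,1]],float)
    return cv2.projectPoints(np.array(P,float).reshape(-1,1,3),c["rvec"],c["tvec"],K,None)[0].reshape(-1,2)
E
python3 - <<'E'
from h import *
snap("scene","s1");snap("side","d1")
for n in("s1","d1"):
    c=np.load(f"pics/{n}.npz");R=cv2.Rodrigues(c["rvec"])[0];print(n,-R.T@c["tvec"].ravel(),c["fx"])
s=state();print(s)
E
```

```text
s1 [0.8653885  0.45606327 1.23716809] 466.20093810094977
d1 [-0.11281029 -0.78564383  1.02038627] 429.3943393734079
{'time': 0.1, 'joint_positions': array([ 1.04041060e+00,  3.13950852e-01,  4.50971446e-02,  1.30361977e+00,
       -2.85380774e-05,  1.43125498e+00]), 'qd': array([ 0.00058422, -0.00185362,  0.00289031,  0.00020869, -0.00215119,
        0.00010139]), 'joint_torque': array([ 1.94031629e-03, -4.81724489e+01,  2.99244529e+01,  1.27174592e-02,
       -1.26701880e-04,  1.49848240e-06]), 'eef_pos': array([0.21880668, 0.53124076, 0.23048538]), 'tcp_rot': array([-6.09934634e-01, -3.08127950e+00,  2.50235744e-03]), 'contact_force': array([ 0.05613142, -0.81967072,  0.27532766]), 'ft_torque': array([-0.01174828,  0.00209209,  0.02592964]), 'gripper_width': 0.08547808378571767}
```

View pics/s1.png

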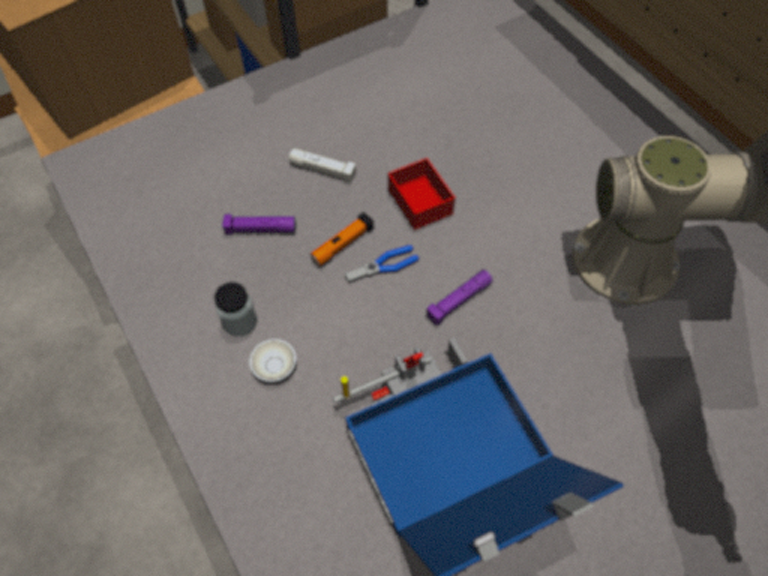

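View pics/d1.png

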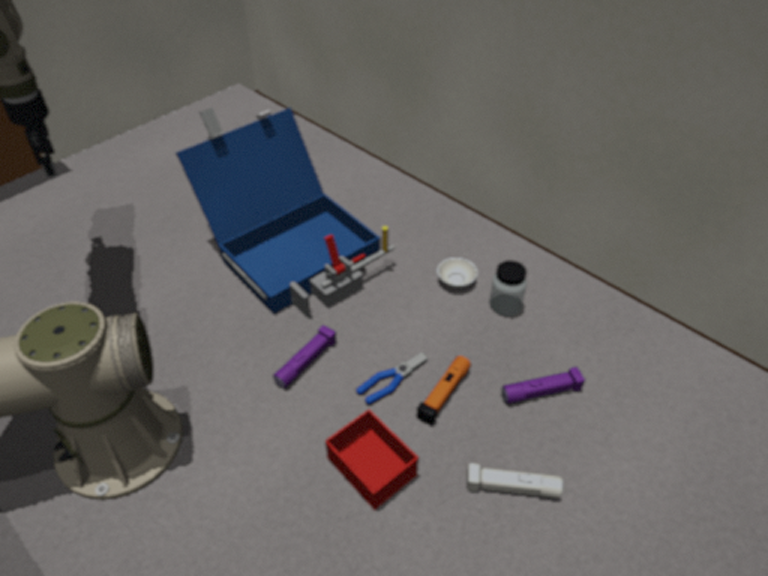

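Only the torch (scene tail (368,221), head (318,258)) and the pliers (tip (349,275)) are out, plus purple and white look-alikes. The case rim corners are at (490,358), (349,420), (550,457) and (395,527), and the post is at (345,378).

```bash
python3 - <<'E'
from h import *
S=lambda u,v,z:ray("s1",u/1.5,v/1.5,z).round(4)
D=lambda u,v,z:ray("d1",u/1.5,v/1.5,z).round(4)
print("rim",[S(*p,.055)[:2] for p in((490,358),(349,420),(550,457),(395,527))])
print("rimD",[D(*p,.055)[:2] for p in((275,303),(380,240),(218,247),(325,199))])
print("post",S(345,378,.12),D(386,229,.12))
print("levertip",S(413,358,.148), D(331,237,.148))
print("torch",S(366,222,.03),S(318,258,.025),S(343,240,.03)," D",D(460,362,.025),D(429,411,.025),D(445,387,.03))
print("pliers tip,pivot,h1,h2",[S(*p,.012)[:2] for p in((348,276),(373,268),(412,249),(417,262))])
print("D",[D(*p,.012)[:2] for p in((425,357),(402,369),(361,389),(370,399))])
print("purple",S(436,315,.015),S(488,275,.015),"dish",S(273,358,.03),"jar",S(231,297,.105),"bin",[S(*p,.06)[:2] for p in((390,177),(427,160),(453,203),(413,226))])
E
```

```text
rim [array([0.4028, 0.0583]), array([0.6893, 0.0258]), array([0.4266, 0.2676]), array([0.718 , 0.2273])]
rimD [array([0.3898, 0.0233]), array([0.6841, 0.0062]), array([0.4114, 0.2547]), array([0.7006, 0.212 ])]
post [ 0.6661 -0.0214  0.12  ] [ 0.6657 -0.0309  0.12  ]
levertip [0.5523 0.0196 0.148 ] [0.5434 0.0102 0.148 ]
torch [ 0.4285 -0.3554  0.03  ] [ 0.5605 -0.3308  0.025 ] [ 0.4944 -0.3401  0.03  ]  D [ 0.5564 -0.3383  0.025 ] [ 0.4282 -0.3703  0.025 ] [ 0.487  -0.3584  0.03  ]
pliers tip,pivot,h1,h2 [array([ 0.5258, -0.2662]), array([ 0.4712, -0.2558]), array([ 0.3754, -0.2536]), array([ 0.3845, -0.2198])]
D [array([ 0.5263, -0.2741]), array([ 0.4722, -0.2617]), array([ 0.3823, -0.2382]), array([ 0.3779, -0.267 ])]
purple [ 0.4229 -0.0902  0.015 ] [ 0.278 -0.113  0.015] dish [ 0.7469 -0.1691  0.03  ] jar [ 0.764  -0.2874  0.105 ] bin [array([ 0.3317, -0.4135]), array([ 0.2357, -0.4119]), array([ 0.2554, -0.2805]), array([ 0.3611, -0.2742])]
```

```bash
python3 -m creep '[[1,[0,0,0.8],[0,0,0]],[1,[0.3,-0.2,0.8],[0,0,0]],[1,[0.4,-0.6,0.7],[0,0,0]],[1,[0.5,-0.8,0],[0,0,0.3]],[1,[0.3,-0.8,0],[0,0,0.3]],[1,[0.3,-0.8,0],[0,0,0.3]],[1,[0.2,-0.8,0],[0,0,0.3]],[1,[0.2,-0.8,0],[0,0,0.3]]]'
python3 -m creep '[[1,[0.2,-0.8,0],[0,0,0.3]],[1,[0.2,-0.8,0],[0,0,0.3]],[1,[0.2,-0.8,0],[0,0,0.3]],[1,[0.2,-0.8,0],[0,0,0.3]],[1,[0.2,-0.8,0],[0,0,0]],[1,[0.2,-0.8,0],[0,0,0]],[1,[0.2,-0.8,0],[0,0,0]],[1,[0.2,-0.8,0],[0,0,0]]]'
python3 -m creep '[[1,[0.2,-0.8,0],[0,0,0]],[1,[0.2,-0.8,-0.4],[0,0,0]],[1,[0.2,-0.8,-0.4],[0,0,0]],[1,[0.2,-0.8,-0.4],[0,0,0]],[1,[0.2,-0.8,0],[0,0,0]],[1,[0.2,-0.6,0],[0,0,0]],[1,[0,0,0],[0,0,0]],[1,[0,0,0],[0,0,0]]]'
python3 - <<'E'
from h import *
snap("wrist","w1")
print(state()["eef_pos"],state()["tcp_rot"])
E
```

```text
time: 0.9
eef_pos: [0.329, 0.2901, 0.3457]
tcp_rot: [-0.422, -3.113, 0.001]
contact_force: [0.2, -0.9, 0.6]
gripper_width: 0.0852
time: 1.7
eef_pos: [0.4088, -0.0298, 0.346]
tcp_rot: [-0.275, -3.129, -0.0]
contact_force: [0.2, 0.8, -0.3]
gripper_width: 0.0851
time: 2.5
eef_pos: [0.4685, -0.2584, 0.2852]
tcp_rot: [-0.276, -3.128, -0.002]
contact_force: [0.2, 0.5, 0.5]
gripper_width: 0.0853
[ 0.46850305 -0.25765882  0.28563761] [-2.74504296e-01 -3.12824650e+00 -1.93963516e-03]
```

View pics/w1.png

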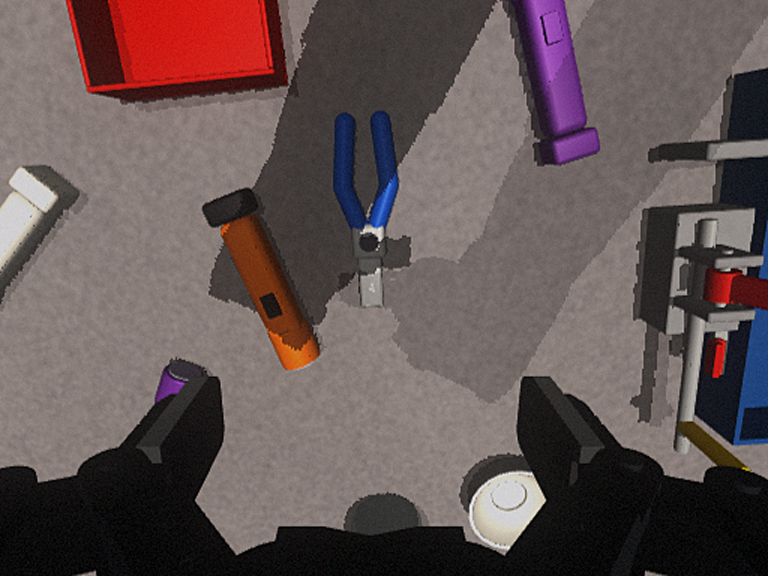

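The wrist picture is clear: pliers tip (371,305), screw (369,242), handle ends (345,113) and (381,112); torch tail (229,207), head end (300,360).

```bash
python3 - <<'E'
from h import *
W=lambda u,v,z:ray("w1",u/1.5,v/1.5,z).round(4)[:2]
t,h=W(371,305,.01),W(363,113,.012); d=t-h; a=np.arctan2(d[1],d[0]); u=d/np.hypot(*d)
print("pliers",t,h,W(369,242,.016),"len",np.hypot(*d),"ang",a,"org",t-.058*u,h+.103*u)
t,h=W(302,364,.018),W(225,200,.018); d=t-h; a=np.arctan2(d[1],d[0]); u=d/np.hypot(*d)
print("torch",t,h,"len",np.hypot(*d),"ang",a,"org",t-.081*u,h+.075*u)
# fit case pose from scene+side corners+post
from scipy.optimize import least_squares
L=[("s1",(490,358),(-.15,-.11,.055)),("s1",(349,420),(.15,-.11,.055)),("s1",(345,378),(.135,-.15,.12)),("d1",(386,229),(.135,-.15,.12)),("d1",(275,303),(-.15,-.11,.055)),("d1",(380,240),(.15,-.11,.055)),("d1",(218,247),(-.15,.11,.055)),("s1",(550,457),(-.15,.11,.055)),("s1",(395,527),(.15,.11,.055)),
("w1",(708,222),(0-.05,-.152,.06))][:-1]
def f(p):
    c,s=np.cos(p[2]),np.sin(p[2]); r=[]
    for n,px,q in L:
        P=[p[0]+c*q[0]-s*q[1],p[1]+s*q[0]+c*q[1],q[2]]; r+=list(proj(n,P)[0]*1.5-px)
    return np.array(r)
o=least_squares(f,[.56,.145,-.11],loss="soft_l1",f_scale=3); print(o.x); print(o.fun.reshape(-1,2).round(1))
s=state();from scipy.spatial.transform import Rotation as Ro
Y=Ro.from_rotvec(s["tcp_rot"]).as_matrix()[:,1];print("jaw",np.arctan2(Y[1],Y[0]),s["joint_positions"].round(2))
E
```

```text
pliers [ 0.5286 -0.269 ] [ 0.3716 -0.2476] [ 0.4722 -0.2607] len 0.15845175922027496 ang -0.13547086673412678 org [ 0.4711314 -0.2611667] [ 0.4736563  -0.26151086]
torch [ 0.5695 -0.3386] [ 0.4177 -0.3693] len 0.15487327077323573 ang 0.19954827274587666 org [ 0.49010735 -0.35465635] [ 0.49121172 -0.35443301]
[ 0.55571053  0.13969015 -0.12466869]
[[ 1.3 -6.1]
 [-4.6 -5.8]
 [-3.7 -0.7]
 [ 0.  -2.1]
 [-6.5 -7. ]
 [ 0.3 -2.5]
 [ 0.  -4.5]
 [ 2.7 -1.9]
 [ 0.8  1.6]]
jaw 1.3957434926590802 [-0.65  0.23  0.06  1.41  0.   -0.48]
```

```bash
python3 -m creep '[[0.8,[0.08,-0.06,-0.8],[0,0,0.5]],[0.8,[0,0,-0.9],[0,0,0]],[0.8,[0,0,-0.9],[0,0,0]],[0.8,[0,0,-0.9],[0,0,0]],[0.8,[0,0,-0.9],[0,0,0]],[0.8,[0,0,-0.6],[0,0,0]],[0.8,[0,0,-0.3],[0,0,0]],[0.8,[0,0,-0.25],[0,0,0]]]' 50
python3 -m creep '[[0.8,[0,0,0],[0,0,0]],[0,[0,0,0],[0,0,0]],[0,[0,0,0],[0,0,0]],[0,[0,0,0],[0,0,0]],[0,[0,0,0],[0,0,0]],[0,[0,0,0],[0,0,0]],[0,[0,0,0],[0,0,0]],[0,[0,0,0],[0,0,0]]]' 50
```

```text
time: 3.35
eef_pos: [0.4723, -0.2593, 0.0077]
tcp_rot: [-0.209, -3.133, -0.002]
contact_force: [-0.4, 0.8, 0.2]
gripper_width: 0.0682
time: 4.15
eef_pos: [0.4739, -0.2618, 0.0102]
tcp_rot: [0.211, 3.132, -0.002]
contact_force: [-0.4, 0.9, 6.1]
gripper_width: 0.0263
```

```bash
python3 -m creep '[[0,[0,0,0.3],[0,0,0]],[0,[0,0,0.6],[0,0,0]],[0,[0,0,0.9],[0,0,0]],[0,[0,0,0.9],[0,0,0]],[0,[0,0.1,0.9],[0,0,0]],[0,[0.2,0.4,0.4],[0,0,0]],[0,[0.2,0.7,0],[0,0,0]],[0,[0.2,0.7,0],[0,0,0]]]'
python3 -m creep '[[0,[0.2,0.7,0],[0,0,0]],[0,[0.2,0.7,0],[0,0,0]],[0,[0.2,0.7,0],[0,0,0]],[0,[0.2,0.7,0],[0,0,0]],[0,[0.2,0.7,0],[0,0,0]],[0,[0.2,0.7,0],[0,0,0]],[0,[0.1,0.7,0],[0,0,0]],[0,[0,0.2,0],[0,0,0]]]'
python3 -m creep '[[0,[0,0,0],[0,0,0]],[0,[0,0,0],[0,0,0]]]'
python3 - <<'E'
from h import *
snap("wrist","w2")
print(state()["eef_pos"],state()["gripper_width"])
E
```

```text
time: 4.95
eef_pos: [0.5036, -0.166, 0.2101]
tcp_rot: [0.214, 3.132, -0.001]
contact_force: [1.2, 0.1, -2.9]
gripper_width: 0.0262
time: 5.75
eef_pos: [0.568, 0.0919, 0.2085]
tcp_rot: [-0.206, -3.135, -0.002]
contact_force: [-0.1, -1.3, -1.7]
gripper_width: 0.0263
time: 5.95
eef_pos: [0.5676, 0.0882, 0.2086]
tcp_rot: [-0.212, -3.134, 0.001]
contact_force: [0.3, -0.2, -2.9]
gripper_width: 0.0264
[0.56770677 0.0877315  0.20862018] 0.025748138783853257
```

View pics/w2.png

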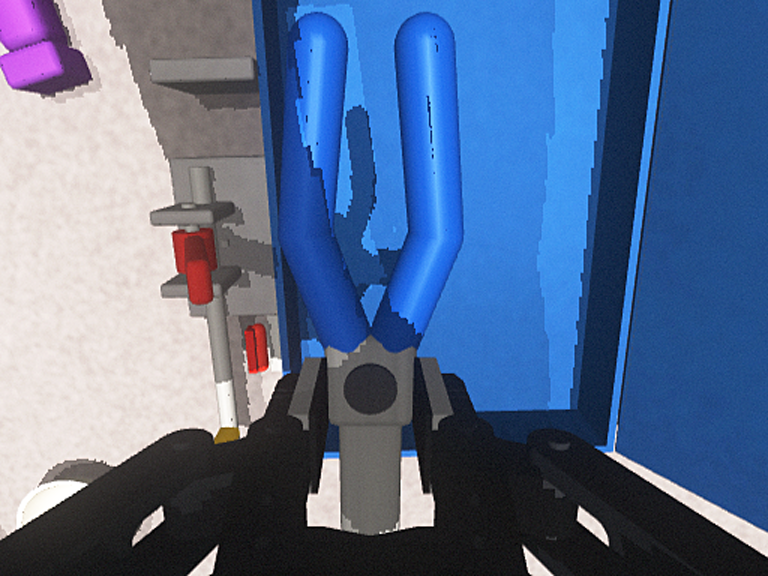

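The pliers are held squarely above the case. Front rim runs (254,60) to (283,345), back hinge edge (655,60) to (620,420), +x rim at about (480,455).

```bash
python3 - <<'E'
from h import *
W=lambda u,v,z:ray("w2",u/1.5,v/1.5,z).round(4)[:2]
th=-.1247;R=np.array([[np.cos(th),np.sin(th)],[-np.sin(th),np.cos(th)]])
for n,p in dict(f1=(254,60),f2=(283,345),b1=(655,60),b2=(620,420),e=(480,455)).items():
    q=W(*p,.055); print(n,q,R@(q-[.5557,.1397]))
q=W(228,430,.12);print("post",q,R@(q-[.5557,.1397]))
q=W(200,300,.148);print("levertip",q,R@(q-[.5557,.1397]))
print("staple",W(150,68,.064),W(255,68,.064))
E
```

```text
f1 [0.4431 0.0403] [-0.09936258 -0.11263302]
f2 [0.6087 0.0256] [ 0.06677988 -0.10662203]
b1 [0.4723 0.2557] [-0.09718014  0.10472622]
b2 [0.6915 0.238 ] [0.12251925 0.11442711]
e [0.7059 0.1438] [0.14852375 0.0227496 ]
post [0.6271 0.004 ] [ 0.08772355 -0.12576577]
levertip [0.5483 0.0168] [ 0.0079434  -0.12286607]
staple [ 0.4411 -0.0131] [0.4485 0.0418]
```

```bash
python3 -m creep '[[0,[0,0.1,-0.6],[0,0,0]],[0,[0,0,-0.8],[0,0,0]],[0,[0,0,-0.8],[0,0,0]],[0,[0,0,-0.8],[0,0,0]],[0,[0,0,-0.5],[0,0,0]],[0,[0,0,-0.3],[0,0,0]],[0,[0,0,0],[0,0,0]],[0,[0,0,0],[0,0,0]]]'
python3 -m creep '[[0.55,[0,0,0],[0,0,0]],[0.55,[0,0,0],[0,0,0]],[0.55,[0,0,0],[0,0,0]],[0.55,[0,0,0.2],[0,0,0]],[0.55,[0,0,0.8],[0,0,0]],[0.55,[0,0,0.9],[0,0,0]],[0.55,[0,0,0.9],[0,0,0]],[0.55,[0,0,0.9],[0,0,0]]]'
python3 - <<'E'
from h import *
snap("wrist","w3",scale=1)
snap("side","d3")
a=cv2.imread("pics/w3_raw.png");b=cv2.imread("pics/d3_raw.png")[80:380,60:460]
cv2.imwrite("pics/m3.png",np.hstack([a[:,:400],np.vstack([b,np.zeros((84,400,3),np.uint8)])]))
print(state()["eef_pos"],state()["gripper_width"])
E
```

```text
time: 6.8
eef_pos: [0.5682, 0.0926, 0.0191]
tcp_rot: [0.214, 3.134, -0.0]
contact_force: [0.9, -0.1, -1.6]
gripper_width: 0.0264
time: 7.6
eef_pos: [0.5677, 0.094, 0.2067]
tcp_rot: [0.211, 3.133, 0.0]
contact_force: [1.6, 0.8, 0.3]
gripper_width: 0.0468
[0.5717784  0.09413127 0.21217069] 0.04699762137677559
```

View pics/m3.png

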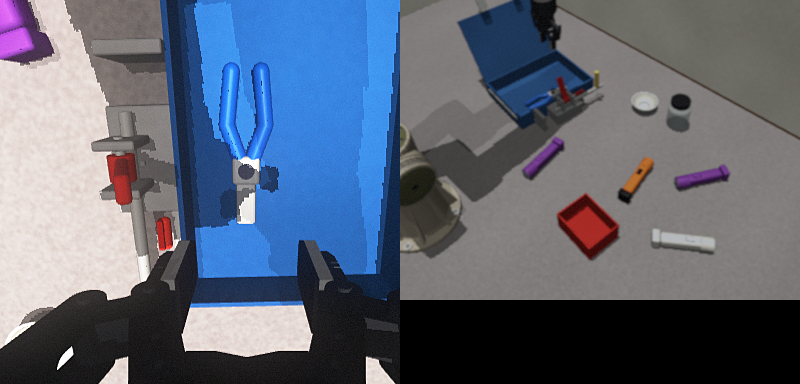

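The pliers lie in the case and the torch has not moved (same spot in the side view). Going above the torch.

```bash
python3 -m creep '[[0.9,[-0.15,-0.6,0.2],[0,0,0.5]],[0.9,[-0.16,-0.8,0.2],[0,0,0.5]],[0.9,[-0.16,-0.8,0],[0,0,0.5]],[0.9,[-0.16,-0.8,0],[0,0,0.5]],[0.9,[-0.16,-0.8,0],[0,0,0.5]],[0.9,[-0.16,-0.8,0],[0,0,0.5]],[0.9,[-0.16,-0.8,0],[0,0,0.5]],[0.9,[-0.16,-0.8,0],[0,0,0.5]]]'
python3 -m creep '[[0.9,[-0.16,-0.8,0],[0,0,0.2]],[0.9,[-0.16,-0.8,0],[0,0,0]],[0.9,[0,-0.8,0],[0,0,0]],[0.9,[0,-0.2,0],[0,0,0]],[0.9,[0,0,0],[0,0,0]],[0.9,[0,0,0],[0,0,0]]]'
python3 - <<'E'
from h import *
snap("wrist","w4")
im=cv2.imread("pics/w4_raw.png");hsv=cv2.cvtColor(im,cv2.COLOR_BGR2HSV)
m=cv2.inRange(hsv,(7,150,80),(20,255,255)); p=np.argwhere(m)[:,::-1]
P=np.array([ray("w4",u,v,.025)[:2] for u,v in p]); c=P.mean(0); w,V=np.linalg.eigh(np.cov(P.T)); d=V[:,1]*np.sign(V[0,1])
t=(P-c)@d; print(len(p),c,"ang",np.arctan2(d[1],d[0]),"head end",c+d*t.max(),"org",c+d*(t.max()-.081))
print(state()["eef_pos"],state()["tcp_rot"])
E
```

```text
time: 8.5
eef_pos: [0.5038, -0.2175, 0.224]
tcp_rot: [-0.293, 3.127, -0.0]
contact_force: [0.4, -0.6, 0.1]
gripper_width: 0.0768
time: 9.1
eef_pos: [0.4883, -0.3452, 0.2235]
tcp_rot: [0.316, -3.125, -0.002]
contact_force: [-0.0, -0.1, -1.2]
gripper_width: 0.0766
3323 [ 0.4992721  -0.35078049] ang 0.2352050338098276 head end [ 0.76002889 -0.2882926 ] org [ 0.68125909 -0.30716903]
[ 0.48845183 -0.34471119  0.22371881] [ 3.17342509e-01 -3.12523726e+00 -1.52175531e-03]
```

```bash
python3 -m creep '[[0.9,[0.06,-0.19,-0.5],[0,0,0]],[0.9,[0,0,-0.8],[0,0,0]],[0.9,[0,0,-0.9],[0,0,0]],[0.9,[0,0,-0.9],[0,0,0]],[0.9,[0,0,-0.8],[0,0,0]],[0.9,[0,0,-0.35],[0,0,0]],[0.9,[0,0,-0.05],[0,0,0]],[0.9,[0,0,0],[0,0,0]]]' 50
python3 -m creep '[[0,[0,0,0],[0,0,0]],[0,[0,0,0],[0,0,0]],[0,[0,0,0],[0,0,0]],[0,[0,0,0],[0,0,0]],[0,[0,0,0],[0,0,0]],[0,[0,0,0],[0,0,0]],[0,[0,0,0],[0,0,0]],[0,[0,0,0],[0,0,0]]]' 50
```

```text
time: 9.95
eef_pos: [0.4918, -0.3544, 0.009]
tcp_rot: [0.318, -3.125, -0.001]
contact_force: [0.5, 0.0, -0.8]
gripper_width: 0.0771
time: 10.75
eef_pos: [0.4922, -0.3562, 0.0101]
tcp_rot: [-0.315, 3.124, -0.002]
contact_force: [0.3, 2.1, 6.7]
gripper_width: 0.0293
```

```bash
python3 -m creep '[[0,[0,0,0.3],[0,0,0]],[0,[0,0,0.7],[0,0,0]],[0,[0,0,0.9],[0,0,0]],[0,[0,0,0.9],[0,0,0]],[0,[0,0.2,0.9],[0,0,-0.3]],[0,[0.1,0.6,0.3],[0,0,-0.4]],[0,[0.1,0.8,0],[0,0,-0.4]],[0,[0.1,0.8,0],[0,0,-0.4]]]'
python3 -m creep '[[0,[0.1,0.8,0],[0,0,-0.4]],[0,[0.1,0.8,0],[0,0,-0.4]],[0,[0.1,0.8,0],[0,0,-0.4]],[0,[0.1,0.8,0],[0,0,-0.4]],[0,[0.1,0.8,0],[0,0,-0.4]],[0,[0.1,0.8,0],[0,0,-0.4]],[0,[0.1,0.8,0],[0,0,0]],[0,[0.1,0.8,0],[0,0,0]]]'
python3 -m creep '[[0,[0.1,0.8,0],[0,0,0]],[0,[0.1,0.8,0],[0,0,0]],[0,[0.1,0.5,0],[0,0,0]],[0,[0,0.1,0],[0,0,0]],[0,[0,0,0],[0,0,0]]]'
python3 - <<'E'
from h import *
snap("wrist","w5",scale=1)
snap("side","d5")
a=cv2.imread("pics/w5_raw.png");b=cv2.imread("pics/d5_raw.png")[20:280,60:320]
cv2.imwrite("pics/m5.png",np.hstack([a,np.vstack([b,np.zeros((124,260,3),np.uint8)])]))
print(state()["eef_pos"],state()["gripper_width"])
E
```

```text
time: 11.55
eef_pos: [0.5066, -0.2352, 0.2096]
tcp_rot: [-0.123, 3.138, -0.002]
contact_force: [0.5, 0.1, -1.6]
gripper_width: 0.0289
time: 12.35
eef_pos: [0.5462, 0.0858, 0.2087]
tcp_rot: [0.174, 3.137, -0.0]
contact_force: [0.3, -0.5, -2.3]
gripper_width: 0.0292
time: 12.85
eef_pos: [0.561, 0.1949, 0.2082]
tcp_rot: [-0.171, -3.136, 0.001]
contact_force: [-0.2, -1.2, -2.8]
gripper_width: 0.0288
[0.56113941 0.19344162 0.20845175] 0.02941460794061392
```

View pics/m5.png

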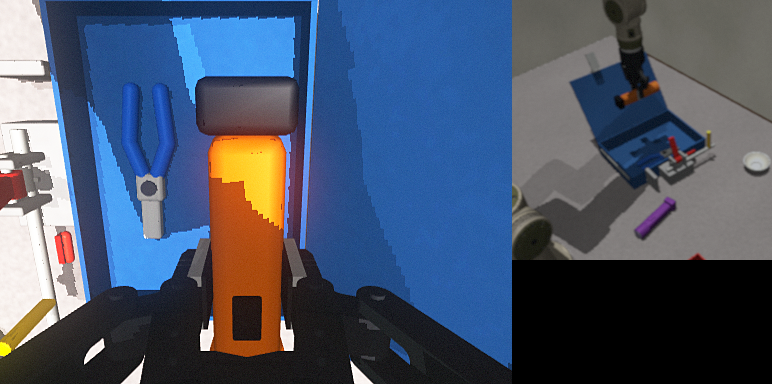

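```bash
python3 -m creep '[[0,[0,-0.12,-0.5],[0,0,0]],[0,[0,0,-0.8],[0,0,0]],[0,[0,0,-0.8],[0,0,0]],[0,[0,0,-0.8],[0,0,0]],[0,[0,0,-0.6],[0,0,0]],[0,[0,0,-0.3],[0,0,0]],[0,[0,0,0],[0,0,0]],[0,[0,0,0],[0,0,0]]]'
python3 -m creep '[[0.55,[0,0,0],[0,0,0]],[0.55,[0,0,0],[0,0,0]],[0.55,[0,0,0],[0,0,0]],[0.55,[0,0,0.2],[0,0,0]],[0.55,[0,0,0.8],[0,0,0]],[0.55,[0,-0.2,0.9],[0,0,0]],[0.55,[0,-0.4,0.9],[0,0,0]],[0.55,[0,-0.4,0.9],[0,0,0]]]'
python3 -m creep '[[0,[0,-0.6,0.5],[0,0,0]],[0,[0,-0.6,0.2],[0,0,0]],[0,[0,-0.6,0],[0,0,0]],[0,[0,0,0],[0,0,0]],[0,[0,0,0],[0,0,0]]]'
python3 - <<'E'
from h import *
snap("wrist","w6",scale=1)
snap("scene","s6")
a=cv2.imread("pics/w6_raw.png");b=cv2.imread("pics/s6_raw.png")[190:384,190:430]
b=cv2.resize(b,(288,233))
cv2.imwrite("pics/m6.png",np.hstack([a,np.vstack([b,np.zeros((384-233,288,3),np.uint8)])]))
print(state()["eef_pos"],state()["gripper_width"])
E
```

```text
time: 13.75
eef_pos: [0.5615, 0.1869, 0.0188]
tcp_rot: [-0.177, -3.136, 0.0]
contact_force: [1.1, 0.1, -2.3]
gripper_width: 0.0292
time: 14.55
eef_pos: [0.5612, 0.1382, 0.2065]
tcp_rot: [0.172, 3.136, 0.0]
contact_force: [0.7, -0.2, 0.1]
gripper_width: 0.0466
time: 15.05
eef_pos: [0.5614, 0.048, 0.2395]
tcp_rot: [0.176, 3.136, 0.001]
contact_force: [-1.4, 0.3, -0.1]
gripper_width: -0.0003
[0.56124066 0.04906393 0.23886229] -5.003018103901775e-05
```

View pics/m6.png

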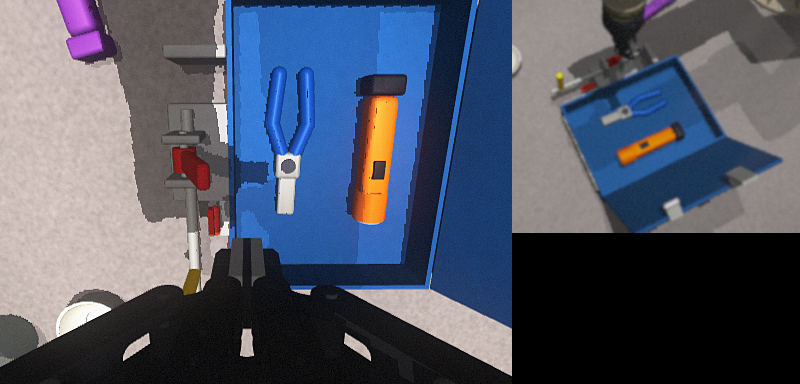

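Both tools lie flat in the case: pliers at (290,140), torch at (375,150). Next I refine the case pose, find the lid angle and plan the lid push.

```bash
python3 - <<'E'
from h import *
from scipy.optimize import least_squares
L=[("s1",(490,358),(-.15,-.11,.055)),("s1",(349,420),(.15,-.11,.055)),("s1",(345,378),(.135,-.15,.12)),("d1",(386,229),(.135,-.15,.12)),("d1",(380,240),(.15,-.11,.055)),("s1",(550,457),(-.15,.11,.055)),("s1",(395,527),(.15,.11,.055)),("w6",(648,432),(.15,.11,.055))]
def lid(a,x): # outer/inner free corner
    return (x,.11-.22*np.cos(a),.055+.22*np.sin(a))
E=[("w2",(254,60),1,-.11),("w2",(283,345),1,-.11),("w2",(655,60),1,.11),("w2",(620,420),1,.11),("w2",(480,455),0,.15)]
def f(p):
    c,s=np.cos(p[2]),np.sin(p[2]); r=[]
    W=lambda q:[p[0]+c*q[0]-s*q[1],p[1]+s*q[0]+c*q[1],q[2]]
    for n,px,q in L+[("s1",(622,485),lid(p[3],-.15)),("d1",(180,153),lid(p[3],-.15)),("d1",(291,112),lid(p[3],.15))]: r+=list(proj(n,W(q))[0]*1.5-px)
    for n,px,i,v in E:
        g=ray(n,px[0]/1.5,px[1]/1.5,.055)[:2]-p[:2]; l=(c*g[0]+s*g[1],-s*g[0]+c*g[1]); r.append((l[i]-v)*1000)
    return np.array(r)
o=least_squares(f,[.56,.145,-.11,2.2],loss="soft_l1",f_scale=3); print(o.x); print(o.fun.round(1))
p=o.x;c,s=np.cos(p[2]),np.sin(p[2])
for n,q in dict(hover=(-.065,.285),c=(-.065,.275),up=(-.065,.118),front=(-.065,-.085),postR=(.16,-.15)).items(): print(n,(p[0]+c*q[0]-s*q[1]).round(4),(p[1]+s*q[0]+c*q[1]).round(4))
E
```

```text
[ 0.55494107  0.14094337 -0.10922533  2.1352677 ]
[ 0.6 -6.5 -4.3 -4.  -3.7  1.2 -0.4 -3.1 -0.4 -3.4  3.6 -3.1  3.1  2.9
 -4.4  1.8  1.8 -1.2 -5.3 -1.4 -1.6 -5.4 -2.2  1.2 -5.   1.4 -0.3]
hover 0.5214 0.4313
c 0.5203 0.4214
up 0.5032 0.2653
front 0.4811 0.0635
postR 0.6976 -0.0256
```

```bash
python3 -m creep '[[0,[0,0.2,0.8],[0,0,0]],[0,[-0.1,0.7,0.8],[0,0,0]],[0,[-0.1,0.8,0],[0,0,0]],[0,[-0.1,0.8,0],[0,0,0]],[0,[-0.1,0.8,0],[0,0,0]],[0,[-0.1,0.8,0],[0,0,0]],[0,[-0.1,0.8,0],[0,0,0]],[0,[-0.1,0.8,0],[0,0,0]]]'
python3 -m creep '[[0,[-0.1,0.8,0],[0,0,0]],[0,[0,0.8,0],[0,0,0]],[0,[0,0.4,0],[0,0,0]],[0,[0,0,0],[0,0,0]],[0,[0,0,-0.6],[0,0,0]],[0,[0,0,-0.8],[0,0,0]],[0,[0,0,-0.7],[0,0,0]],[0,[0,0,0],[0,0,0]]]'
```

```text
time: 15.95
eef_pos: [0.5254, 0.334, 0.3159]
tcp_rot: [-0.171, -3.137, -0.0]
contact_force: [0.2, -0.6, -0.4]
gripper_width: -0.0
time: 16.75
eef_pos: [0.5181, 0.4288, 0.2049]
tcp_rot: [-0.173, -3.127, 0.011]
contact_force: [-0.9, -0.1, -0.9]
gripper_width: 0.0
```

```bash
python3 -m creep '[[0,[-0.04,-0.37,0.05],[0,0,0]],[0,[-0.04,-0.37,0.1],[0,0,0]],[0,[-0.04,-0.37,0.1],[0,0,0]],[0,[-0.04,-0.37,0.1],[0,0,0]],[0,[-0.04,-0.37,0.1],[0,0,0]],[0,[-0.04,-0.37,0.1],[0,0,0]],[0,[-0.04,-0.37,0.05],[0,0,0]],[0,[-0.04,-0.37,0],[0,0,0]]]'
python3 - <<'E'
from h import *
snap("side","d7",(80,0,400,250),2); print(state()["eef_pos"])
E
```

```text
time: 17.55
eef_pos: [0.5059, 0.2819, 0.2423]
tcp_rot: [0.174, 3.135, 0.001]
contact_force: [1.0, 2.9, 1.6]
gripper_width: -0.0002
[0.50537144 0.27929054 0.24199855]
```

View pics/d7.png

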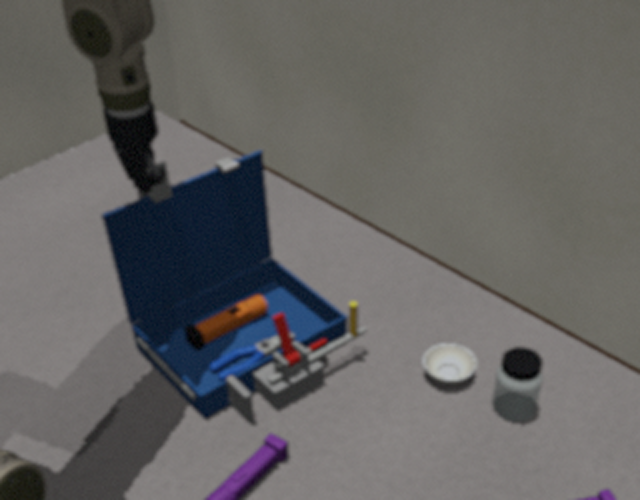

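```bash
python3 -m creep '[[0,[-0.04,-0.35,0],[0,0,0]],[0,[-0.04,-0.35,0],[0,0,0]],[0,[-0.04,-0.35,-0.05],[0,0,0]],[0,[-0.04,-0.35,-0.1],[0,0,0]],[0,[-0.04,-0.35,-0.15],[0,0,0]],[0,[-0.04,-0.35,-0.2],[0,0,0]],[0,[-0.04,-0.35,-0.25],[0,0,0]],[0,[0,0,0],[0,0,0]]]'
python3 -m creep '[[0,[-0.03,-0.22,-0.2],[0,0,0]],[0,[-0.03,-0.22,-0.25],[0,0,0]],[0,[-0.02,-0.22,-0.3],[0,0,0]],[0,[-0.02,-0.2,-0.3],[0,0,0]],[0,[0,0,0],[0,0,0]]]'
```

```text
time: 18.4
eef_pos: [0.4898, 0.1577, 0.2017]
tcp_rot: [-0.178, -3.132, 0.004]
contact_force: [-0.2, -0.3, -0.2]
gripper_width: -0.0
time: 18.9
eef_pos: [0.4849, 0.1164, 0.1494]
tcp_rot: [-0.176, -3.132, 0.002]
contact_force: [1.0, 0.1, -0.3]
gripper_width: -0.0002
```

```bash
python3 - <<'E'
from h import *
snap("side","d8",(80,0,400,250),2); print(state()["eef_pos"])
E
```

```text
[0.48565628 0.11707842 0.1504869 ]
```

View pics/d8.png

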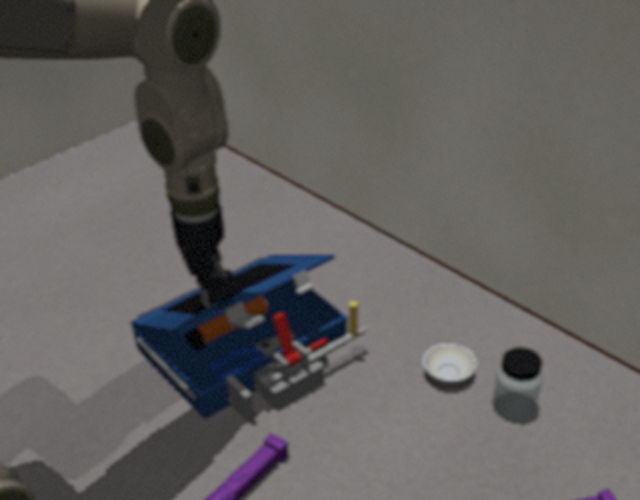

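```bash
python3 -m creep '[[0,[-0.03,-0.25,-0.2],[0,0,0]],[0,[-0.03,-0.25,-0.25],[0,0,0]],[0,[-0.03,-0.2,-0.25],[0,0,0]],[0,[-0.02,-0.2,-0.3],[0,0,0]],[0,[-0.02,-0.15,-0.2],[0,0,0]],[0,[0,0,0],[0,0,0]]]'
python3 -m creep '[[0,[0,0,-0.1],[0,0,0]],[0,[0,0,-0.1],[0,0,0]],[0,[0,0,-0.1],[0,0,0]],[0,[0,0,0],[0,0,0]]]'
```

```text
time: 19.55
eef_pos: [0.4792, 0.0643, 0.09]
tcp_rot: [-0.176, -3.134, 0.001]
contact_force: [0.6, -0.2, -0.3]
gripper_width: -0.0002
time: 19.95
eef_pos: [0.4808, 0.0653, 0.0762]
tcp_rot: [0.173, 3.136, -0.0]
contact_force: [-0.3, -0.2, 0.2]
gripper_width: -0.0001
```

```bash
python3 -m creep '[[0,[0,0,-0.08],[0,0,0]],[0,[0,0,-0.08],[0,0,0]],[0,[0,0,0],[0,0,0]]]'
python3 -m creep '[[0,[0,0,-0.06],[0,0,0]],[0,[0,0,-0.06],[0,0,0]],[0,[0,0,0],[0,0,0]]]'
```

```text
time: 20.25
eef_pos: [0.4803, 0.0652, 0.068]
tcp_rot: [0.173, 3.137, 0.0]
contact_force: [0.1, -0.1, -0.5]
gripper_width: -0.0
time: 20.55
eef_pos: [0.4805, 0.0653, 0.0629]
tcp_rot: [0.173, 3.136, 0.0]
contact_force: [-3.5, -0.0, 10.4]
gripper_width: -0.0002
```

```bash
python3 -m creep '[[0,[0,0,-0.05],[0,0,0]],[0,[0,0,0],[0,0,0]],[0,[0,0,0],[0,0,0]]]'; python3 -m creep '[[0,[0,0,-0.05],[0,0,0]],[0,[0,0,0],[0,0,0]],[0,[0,0,0],[0,0,0]]]'
python3 - <<'E'
from h import *
snap("side","d9",(130,80,290,205),4); print(state()["eef_pos"])
E
```

```text
time: 20.85
eef_pos: [0.4806, 0.0652, 0.0626]
tcp_rot: [0.173, 3.135, 0.0]
contact_force: [-8.7, -1.0, 28.7]
gripper_width: 0.0003
time: 21.15
eef_pos: [0.4807, 0.0652, 0.0623]
tcp_rot: [0.173, 3.133, -0.0]
contact_force: [-15.0, -0.8, 48.2]
gripper_width: -0.0003
[0.4807277  0.06521885 0.06226055]
```

View pics/d9.png

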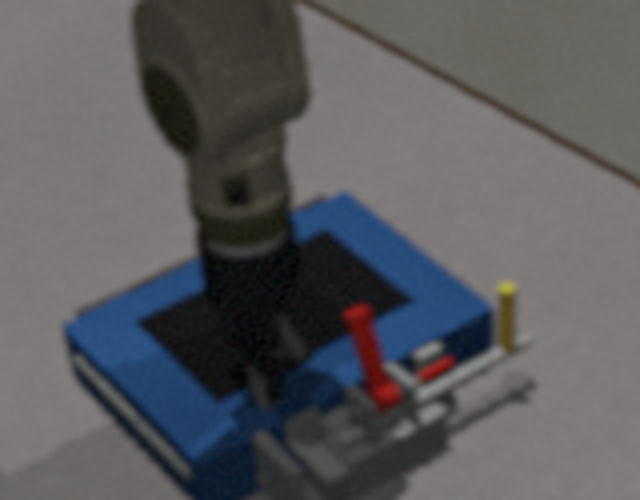

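The lid reads fully shut: hard stop at z 0.0626, and the side view shows it flush. Now to the far side of the post.

```bash
python3 -m creep '[[0,[0,0,0.3],[0,0,0]],[0,[0,0,0.8],[0,0,0]],[0,[0,0,0.9],[0,0,0]],[0,[0.3,-0.1,0.8],[0,0,0]],[0,[0.7,-0.3,0],[0,0,0]],[0,[0.8,-0.3,0],[0,0,0]],[0,[0.8,-0.3,0],[0,0,0]],[0,[0.8,-0.3,0],[0,0,0]]]'
python3 -m creep '[[0,[0.8,-0.3,0],[0,0,0]],[0,[0.4,-0.24,0],[0,0,0]],[0,[0,0,0],[0,0,0]],[0,[0,0,0],[0,0,0]]]'
python3 - <<'E'
from h import *
snap("wrist","w10",scale=1.2); print(state()["eef_pos"], state()["tcp_rot"])
E
```

```text
time: 22.0
eef_pos: [0.6516, -0.0002, 0.1966]
tcp_rot: [-0.173, -3.137, -0.001]
contact_force: [0.1, 1.0, 0.5]
gripper_width: 0.0001
time: 22.4
eef_pos: [0.7099, -0.0269, 0.1955]
tcp_rot: [-0.174, -3.134, -0.001]
contact_force: [0.1, 0.2, -0.3]
gripper_width: 0.0003
[ 0.70944731 -0.0264156   0.19616017] [-1.73559421e-01 -3.13475304e+00 -1.02666886e-03]
```

View pics/w10.png

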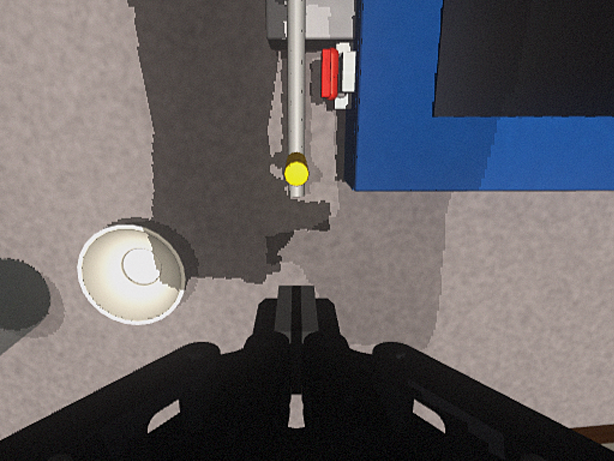

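The post top is at (296,173), right ahead of the fingers; the dish is well clear at (132,275).

```bash
python3 - <<'E'
from h import *
print(ray("w10",296/1.2,173/1.2,.12), ray("w10",357/1.2,190/1.2,.063))
E
python3 -m creep '[[0,[0,0,-0.6],[0,0,0]],[0,[0,0,-0.8],[0,0,0]],[0,[0,0,-0.6],[0,0,0]],[0,[0,0,0],[0,0,0]]]'
```

```text
[ 0.66682018 -0.0231432   0.12      ] [0.69067584 0.01677372 0.063     ]
time: 22.85
eef_pos: [0.7056, -0.0253, 0.0924]
tcp_rot: [-0.172, -3.127, -0.002]
contact_force: [-1.7, -0.4, -0.2]
gripper_width: 0.0001
```

```bash
python3 -m creep '[[0,[-0.1,0.011,0],[0,0,0]],[0,[-0.1,0.011,0],[0,0,0]],[0,[-0.1,0.011,0],[0,0,0]],[0,[-0.1,0.011,0],[0,0,0]],[0,[-0.06,0.007,0],[0,0,0]],[0,[-0.06,0.007,0],[0,0,0]],[0,[-0.06,0.007,0],[0,0,0]],[0,[-0.06,0.007,0],[0,0,0]]]'
python3 -m creep '[[0,[-0.06,0.007,0],[0,0,0]],[0,[-0.06,0.007,0],[0,0,0]],[0,[-0.06,0.007,0],[0,0,0]],[0,[-0.06,0.007,0],[0,0,0]],[0,[-0.06,0.007,0],[0,0,0]],[0,[-0.06,0.007,0],[0,0,0]],[0,[-0.06,0.007,0],[0,0,0]],[0,[-0.06,0.007,0],[0,0,0]]]'
python3 -m creep '[[0,[-0.06,0.007,0],[0,0,0]],[0,[-0.06,0.007,0],[0,0,0]],[0,[-0.06,0.007,0],[0,0,0]],[0,[-0.06,0.007,0],[0,0,0]],[0,[-0.06,0.007,0],[0,0,0]],[0,[0,0,0],[0,0,0]]]'
```

```text
time: 23.65
eef_pos: [0.6787, -0.0234, 0.0975]
tcp_rot: [0.174, 3.135, -0.0]
contact_force: [1.0, 0.8, 1.5]
gripper_width: -0.0003
time: 24.45
eef_pos: [0.654, -0.0206, 0.0971]
tcp_rot: [-0.174, -3.137, 0.0]
contact_force: [0.4, -1.0, 0.1]
gripper_width: 0.0003
time: 25.05
eef_pos: [0.6385, -0.0185, 0.097]
tcp_rot: [-0.174, -3.136, -0.001]
contact_force: [0.3, 0.3, 0.3]
gripper_width: -0.0
```

```bash
python3 -m creep '[[0,[-0.06,0.007,0],[0,0,0]],[0,[-0.06,0.007,0],[0,0,0]],[0,[-0.06,0.007,0],[0,0,0]],[0,[-0.04,0.004,0],[0,0,0]],[0,[0,0,0],[0,0,0]]]'
python3 - <<'E'
from h import *
snap("side","d11",(180,100,310,205),5); print(state()["eef_pos"])
E
```

```text
time: 25.55
eef_pos: [0.6311, -0.0176, 0.0973]
tcp_rot: [0.174, 3.131, 0.001]
contact_force: [9.6, -0.6, -6.4]
gripper_width: -0.0
[ 0.63109152 -0.01762509  0.09730021]
```

View pics/d11.png

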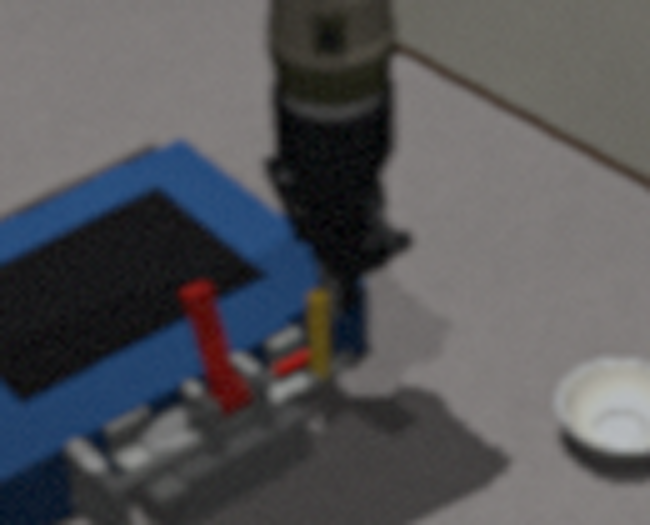

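```bash
python3 - <<'E'
from h import *
a=ray("d11",180+318/5,100+292/5,.12);b=ray("d1",386/1.5,229/1.5,.12);print(a,b,np.hypot(*(a-b)[:2]))
E
python3 -m creep '[[0,[-0.03,0.003,0],[0,0,0]],[0,[-0.03,0.003,0],[0,0,0]],[0,[0,0,0],[0,0,0]]]'
```

```text
[ 0.61437843 -0.01903844  0.12      ] [ 0.66569933 -0.03093459  0.12      ] 0.052681617561566155
time: 25.9
eef_pos: [0.631, -0.0176, 0.0976]
tcp_rot: [0.173, 3.126, 0.001]
contact_force: [17.6, -0.7, -10.8]
gripper_width: 0.0
```

```bash
python3 -m creep '[[0,[0.2,-0.02,0],[0,0,0]],[0,[0.4,-0.04,0],[0,0,0]],[0,[0.4,-0.04,0.8],[0,0,0]],[0,[0.4,-0.04,0.9],[0,0,0]],[0,[0,0,0.3],[0,0,0]],[0,[0,0,0],[0,0,0]],[0,[0,0,0],[0,0,0]]]'
python3 - <<'E'
from h import *
snap("wrist","w12",scale=1.2); print(state()["eef_pos"])
im=cv2.imread("pics/w12_raw.png");hsv=cv2.cvtColor(im,cv2.COLOR_BGR2HSV)
m=cv2.inRange(hsv,(25,150,150),(35,255,255));n,l,st,c=cv2.connectedComponentsWithStats(m);i=1+st[1:,4].argmax();print(st[i],c[i],ray("w12",*c[i],.12))
im=cv2.imread("pics/w10_raw.png");hsv=cv2.cvtColor(im,cv2.COLOR_BGR2HSV)
m=cv2.inRange(hsv,(25,150,150),(35,255,255));n,l,st,c=cv2.connectedComponentsWithStats(m);i=1+st[1:,4].argmax();print(st[i],c[i],ray("w10",*c[i],.12))
E
```

```text
time: 26.6
eef_pos: [0.6944, -0.024, 0.1961]
tcp_rot: [-0.174, -3.135, -0.001]
contact_force: [-0.9, -0.1, -0.7]
gripper_width: 0.0002
[ 0.69376154 -0.02387174  0.19515177]
[235  71  21  22 344] [244.94186047  81.0494186 ] [ 0.61248327 -0.0170921   0.12      ]
[237 135  20  20 306] [246.68627451 144.33986928] [ 0.66693342 -0.02314294  0.12      ]
```

View pics/w12.png

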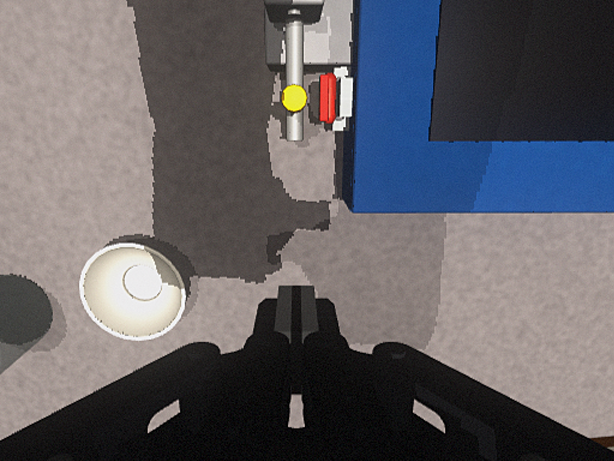

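```bash
python3 - <<'E'
from h import *
th=-.109;u=np.array([np.cos(th),np.sin(th)])
for n,k,p in(("w12",(351,212),(.61248,-.01709)),("w10",(357,190),(.66693,-.02314))):
    q=ray(n,k[0]/1.2,k[1]/1.2,.063)[:2]; print(q,(q-p)@u)
E
```

```text
[0.6904631 0.0143909] 0.07409567321342453
[0.69067584 0.01677372] 0.01926293087932783
```

Rod is home (post at local x ≈ 0.076, so about 59 mm, and it sat against a hard stop). Now to the case side of the lever.

```bash
python3 -m creep '[[0,[-0.4,0.4,0],[0,0,0]],[0,[-0.6,0.5,0],[0,0,0]],[0,[-0.7,0.4,0],[0,0,0]],[0,[-0.7,0.3,0],[0,0,0]],[0,[-0.5,0.1,0],[0,0,0]],[0,[0,0,0],[0,0,0]],[0,[0,0,-0.7],[0,0,0]],[0,[0,0,-0.9],[0,0,0]]]'
python3 -m creep '[[0,[0,0,0],[0,0,0]],[0,[-0.02,-0.2,0],[0,0,0]],[0,[-0.02,-0.2,0],[0,0,0]],[0,[-0.02,-0.2,0],[0,0,0]],[0,[-0.02,-0.2,0],[0,0,0]],[0,[-0.02,-0.2,0],[0,0,0]]]'
python3 -m creep '[[0,[-0.02,-0.2,0],[0,0,0]],[0,[-0.02,-0.2,0],[0,0,0]],[0,[0,0,0],[0,0,0]]]'
```

```text
time: 27.45
eef_pos: [0.5517, 0.0607, 0.1174]
tcp_rot: [0.174, 3.132, 0.0]
contact_force: [1.7, -0.9, -1.7]
gripper_width: 0.0003
time: 28.05
eef_pos: [0.5479, 0.0118, 0.1207]
tcp_rot: [0.171, 3.13, 0.007]
contact_force: [-0.4, 7.0, 4.6]
gripper_width: 0.0003
time: 28.35
eef_pos: [0.5451, -0.0105, 0.1194]
tcp_rot: [0.176, 3.132, 0.001]
contact_force: [0.3, 2.2, 3.1]
gripper_width: 0.0003
```

```bash
python3 -m creep '[[0,[-0.02,-0.2,0],[0,0,0]],[0,[-0.02,-0.2,0],[0,0,0]],[0,[-0.02,-0.2,0],[0,0,0]],[0,[0,0,0],[0,0,0]]]'
python3 -m creep '[[0,[0,0.2,0.5],[0,0,0]],[0,[0,0.3,0.8],[0,0,0]],[0,[0,0.6,0.8],[0,0,0]],[0,[0,0.8,0.3],[0,0,0]],[0,[0,0,0],[0,0,0]],[0,[0,0,0],[0,0,0]]]'
python3 - <<'E'
from h import *
snap("wrist","w13",scale=1);snap("side","d13")
a=cv2.imread("pics/w13_raw.png");b=cv2.resize(cv2.imread("pics/d13_raw.png")[100:210,160:300],None,fx=2,fy=2)
cv2.imwrite("pics/m13.png",np.hstack([a,np.vstack([b,np.zeros((164,280,3),np.uint8)])]))
print(state()["eef_pos"])
E
```

```text
time: 28.75
eef_pos: [0.5402, -0.041, 0.1172]
tcp_rot: [0.177, 3.136, -0.001]
contact_force: [0.4, -0.3, 0.2]
gripper_width: -0.0001
time: 29.35
eef_pos: [0.5403, 0.0565, 0.2374]
tcp_rot: [0.171, 3.136, -0.001]
contact_force: [0.1, -0.5, 0.2]
gripper_width: 0.0002
[0.53974075 0.05530234 0.23614531]
```

View pics/m13.png

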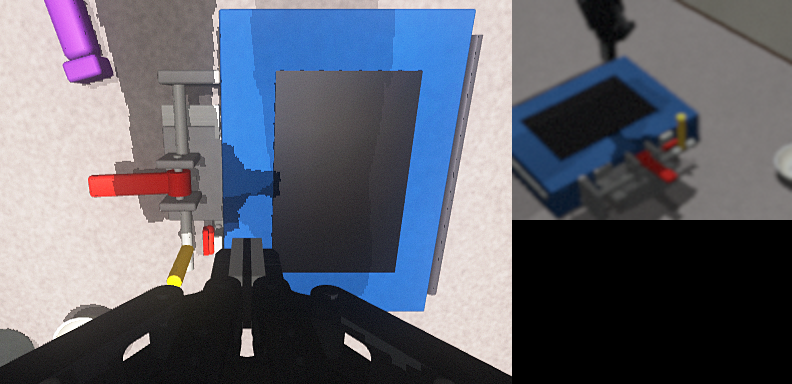

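The lever lies folded away from the case (tip at (90,186)), the rod reaches the staple and the lid is flush. A numeric check, then I hand in.

```bash
python3 - <<'E'
from h import *
th=-.109;c,s=np.cos(th),np.sin(th)
for a in(1.745,1.6,1.2):
    b=.349-a; y=-.15+.08*np.sin(b); z=.073+.08*np.cos(b); print(a,proj("w13",[.555-s*y,.141+c*y,z]))
for r in(.05,.06):
    x=.135-r;print("post",r,proj("w13",[.555+c*x+s*.15,.141+s*x-c*.15,.12]))
print(state()["contact_force"]); order.job_done()
E
```

```text
1.745 [[ 90.21648697 186.26558588]]
1.6 [[ 87.68088788 189.56728675]]
1.2 [[ 91.66633708 198.81673947]]
post 0.05 [[175.13419805 288.85930251]]
post 0.06 [[174.44871362 278.81364363]]
[ 0.01673206 -0.03951555 -0.26985272]
the job is handed in; nothing more can be done
```

The job is done and handed in. Only the torch and the pliers were out, and both are now in the case with the lid shut, the rod home and the lever over. I got no verdict back.

Last checks:

- **Tools:** the last picture before the lid closed showed both lying flat inside the case.
- **Lid:** it looks flush in the last pictures. Pressing met a hard stop at 62–63 mm, which is the shut height, at up to 48 N. The catch's snap never showed in the force readings.
- **Rod:** it stopped hard against 17.6 N. Measured from the lid corner, the post puts it at about 59 mm. The post itself moved only about 53 to 55 mm, because it seems to have started about 4 mm in. The post in the final picture also suggests 55 to 60 mm, read by eye.
- **Lever:** its tip at pixel (90,186) matches the 1.745 rad projection of (90.2,186.3) almost exactly. The 1.6 rad position projects only a few pixels away, so the picture alone separates them narrowly.
- **Robot:** the gripper was about 0.24 m up and touching nothing. The jar, dish and bin were never touched, and total time was about 29 s.

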